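Set and lock the length stop of a cut-off jig

ROBOT

A 7-joint arm with a two-finger parallel gripper is mounted at the origin on the work surface. World frame = base frame: x ahead of the robot, y to its left, z up, the work surface at z = 0. Lengths are in m, angles in rad, forces in N, time in s.
With the tool pointing down it reaches from about 0.4 to 0.9 m from the base axis. Payload 5.6 kg.
Tool frame: the origin (TCP) lies midway between the tips of the shut fingers; the grasp point (between the pads) lies 19 mm behind it; y points along the fingers, z is the direction in which the jaws open and shut, and the axes are right-handed (so a half turn about y gives the same grasp; the last joint's range is limited). The gripper opens to 92 mm and grips with 3 to 60 N. Pads are 20 mm wide; open, the fingers measure 128 mm over their backs; the gripper's body (75 mm by 189 mm) begins 69 mm behind the grasp point.
Start: joints at [-1.296, 0.468, -0.012, 1.603, 0.006, 1.071, -0.056], TCP at [0.203, 0.617, 0.215] pointing down, gripper open.
Joint ranges: [-2.53, 2.53], [-0.31, 2.02], [-1.57, 1.55], [0.28, 2.44], [-1.29, 4.43], [0.15, 1.84], [-2.92, 2.92]. Speed limits (rad/s): [2.57, 2.57, 3.14, 3.14, 3.14, 3.14, 3.14].

INTERFACE

Orientations are given as a 3x3 rotation matrix whose columns are the frame's x, y, z axes.
In Python, from station import env, effector, solver, viewer, workorder, search_frame, tip_of gives the robot as it stands. Calls block until the motion is done:
- env.reach(position, orientation): joint-space move of the TCP to a pose.
- env.movel(position, frame=None, rate=0.15): straight line of the TCP; frame=None keeps the orientation; rate is the mean speed in m/s.
- env.goto_joints(angles): joint-space move.
- effector.release() and effector.grasp(squeeze=None): open the fingers fully, or close them until they stop; squeeze is the grip in N (None keeps the last).
- env.pause(seconds).
- solver.inverse_kinematics(position, orientation): joint angles nearest the present ones, or None.
- env.sense(): the state.
- viewer.read_camera(name): name is "scene" or "top"; returns (picture, depth): 400x640x3 uint8, red, green, blue; 400x640 float32, m along the optical axis (not along the pixel's ray), 0 where there is no reading.
- viewer.camera_info(name): a dict with "intrinsics" (3x3 intrinsics, pixels), "dist_coeffs" ([k1, k2, p1, p2, k3] as OpenCV has them; the pictures are not rectified), "eye" and "rotation" of the camera in the world. Camera axes: x right, y up, looking along -z (the intrinsics and any distortion apply to the point x, -y, -z); pixel columns grow to the right and rows downward; lengths in m; the calibration is good to about 2 mm. A picture is of the moment at which its call begins. camera_info takes no time and is no camera call.
A pose or a line that the arm cannot do raises env.PlanningError and nothing moves.
- workorder.finish_job(): hands the job in, once; it reports no verdict.
Trained networks look in the newest picture that a camera, given by its name, has taken for a name from the list of things; names that differ only in an ending like _2 or _b are one class to them, and where a whole thing is asked for, a point or a joint stands for the part that bears it (a point fixed in the world has none). Each returns a list of dicts, best first, with "score" (0 to 1); they miss things now and then, are a little off and sometimes report something else, mostly with a low value. They report only what shows in the picture. A call takes as long as a camera call.
- search_frame(camera, name): "at" ([x, y, z] in m, in world coordinates, good to about 4 mm: the middle of the surface that is visible of it).
- tip_of(camera, name): "at" ([x, y, z] in m, in world coordinates, good to about 4 mm: a listed point, or the origin of a listed thing).
The state is a dict: "t": time; "joint_positions": joint angles; "joint_velocities": joint speeds; "tau": joint torques, N m; "ee_pos": TCP position; "tcp_rot": TCP orientation; "wrist_force": force on the tool from outside, world axes, zero at the start; "moment": the same for the moment, N m; "gripper_width": finger opening in m.
Only numpy, scipy, OpenCV 4.12 (cv2) and the standard library are available. Lean on these libraries where they do the work, as an engineer would, in place of code of your own. Each camera call takes 0.05 s, during which the arm holds its last target. There are 200 camera calls.

TASK

On the jeweller's cut-off jig, slide the loose steel stop along its rail until its face touches the end of the brass sample tube held in the jig. Then, keeping it there, lock the stop by turning the black wing knob on top of it clockwise (seen from above) until it is tight, and let go. Leave the other things on the bench where they are.

Things in the scene. Friction and masses are not known exactly. Their poses are not given: they have to be found in the camera images.
- jig: Cut-off jig, fixed: dark wooden board 110 (x) x 340 (y) x 18 mm, origin at the centre of its underside, z up. A steel rail 20 mm wide runs along its y, top 32 mm above the bench. At y = +100 mm an aluminium holder block, 46 (x) x 40 (y) mm, top 68 mm above the bench (screw head to 74), holds the sample tube. Position and yaw differ each time.
- tube_tip (a point): Centre of the free end of the brass sample tube: 12 mm in diameter, 150 mm long, fixed in the holder block along the jig's y, 48 mm above the bench. Axes parallel to the jig's; the tube runs from this point to +y, the stop comes from -y. How far it sticks out differs each time.
- stop_face (a point): Centre of the front (+y) face of the sliding stop, 47 mm above the bench; axes parallel to the jig's. The stop is a dark steel saddle astride the rail, 48 (x) x 40 (y) mm, from 20 to 60 mm above the bench; it extends from this face to -y. The knob's axis is 20 mm behind (-y of) this face. The face meets the tube's end and cannot pass it.
- stop (a joint): Position of the stop along the rail in m, 0 (far -y end) to 0.175, growing towards the tube (+y of the jig). It slides with about 2.5 N of friction while the knob is loose.
- clamp_knob (a joint): Angle of the clamp knob in rad, 0 (fully loose) to 1.5 (fully tight, end of its turn), growing clockwise seen from above. It starts loose, below 0.4, begins to grip the rail at about 0.75 and holds firmly from 1.2 on. It takes about 0.1 to 0.2 N m to turn and stays where it is left.
- knob_grip (a point): Point to grip on the clamp knob, on its vertical axis, 89 mm above the bench. The knob is a black upright wing bar, 50 mm long (x of this point, turns with the knob), 13 mm thick (y), from 75 to 99 mm above the bench, over a disc 24 mm across (71 to 77 mm). At knob angle 0 the bar lies along the jig's x.
- bench_block: Bystander, loose: square steel bench block 64 x 64 x 20 mm, origin at the centre of its underside.
- dish: Bystander, loose: white ceramic dish, 90 mm across, 32 mm high, origin at the centre of its underside.
- brush: Bystander, loose: bench brush about 170 mm long lying along its x.
- hammer: Bystander, loose: small hammer about 200 mm long lying along its x.

How it is judged:
On the way:
1. the stop touches the end of the tube (gap under 2.5 mm) while the knob is still loose (below 0.75 rad) (y of stop_face in the frame of tube_tip above -0.0025 m and value of joint clamp_knob below 0.75 rad), for 0.2 s.
At the end, for the whole second after the job is handed in: The stop's face is within 2.5 mm of the end of the tube, the clamp knob is turned tight (beyond 1.2 rad of its 1.5) and the stop is at rest (y of stop_face in the frame of tube_tip above -0.0025 m and value of joint clamp_knob above 1.2 rad and velocity of joint stop between -0.01 and 0.01 m/s); the robot touches nothing.
It fails at once if the bench block is knocked out of its place (moved over 30 mm) (distance of bench_block from where it was at the start of the episode above 0.03 m).
It fails at once if the dish is knocked out of its place (moved over 30 mm) (distance of dish from where it was at the start of the episode above 0.03 m).
It fails at once if the brush is knocked out of its place (moved over 30 mm) (distance of brush from where it was at the start of the episode above 0.03 m).
It fails at once if the hammer is knocked out of its place (moved over 30 mm) (distance of hammer from where it was at the start of the episode above 0.03 m).
It also fails if it takes over 42 s, if anything falls off the work surface, if the arm or the gripper's body presses on something with over 40 N, if the wrist force passes 120 N, or if a joint passes its speed limit or range.

## Working session

There is one attempt and no reset: what is moved stays moved. The work goes in short steps, each a Python script; the robot and the scene stay as the last script left them, time stands still between calls to the robot, and variables do not carry over. Pictures are saved under pics/ and viewed, about 8 in all and at most 12, crops included, and the job is handed in when it is done.

```bash
ls; mkdir -p pics; python3 - <<'E'
from station import env, effector, solver, viewer, search_frame, tip_of
import cv2, numpy as np
s=env.sense(); print(s['t'],s['ee_pos'],s['tcp_rot'],s['gripper_width'])
for c in ['scene','top']:
    p,d=viewer.read_camera(c); cv2.imwrite(f'pics/{c}0.png',p[:,:,::-1]); np.save(f'pics/{c}0d.npy',d)
    i=viewer.camera_info(c); print(c,i)
    for n in ['tube_tip','stop_face','knob_grip','jig','bench_block','dish','brush','hammer']:
        print(n,[(np.round(r['at'],4),round(r['score'],2)) for r in tip_of(c,n)[:2]])
print(env.sense()['t'])
E
```

```text
pics
0.0 [0.20300671 0.61687457 0.21363414] [[ 9.49888199e-01 -4.57007505e-04  3.12589508e-01]
 [-3.12589826e-01 -1.70754212e-03  9.49886670e-01]
 [ 9.96544125e-05 -9.99998438e-01 -1.76483000e-03]] 0.09214687765835719
scene {'intrinsics': array([[379.80525717,   0.        , 315.65086318],
       [  0.        , 379.80525717, 196.62084533],
       [  0.        ,   0.        ,   1.        ]]), 'dist_coeffs': array([-0.07844902,  0.        ,  0.        ,  0.        ,  0.        ]), 'eye': array([1.02057141, 0.87251058, 0.80298812]), 'rotation': array([[-0.88729557, -0.26092283,  0.38029706],
       [ 0.46066448, -0.54117044,  0.70350749],
       [ 0.02224436,  0.79940843,  0.60037601]])}
tube_tip []
stop_face []
knob_grip [(array([0.5605, 0.005 , 0.0868]), 0.56), (array([0.5665, 0.0256, 0.0483]), 0.24)]
jig [(array([ 0.5777,  0.0959, -0.0017]), 0.7)]
bench_block [(array([ 0.7648,  0.0894, -0.0013]), 0.67)]
dish [(array([ 0.7681, -0.0663,  0.0011]), 0.91), (array([ 0.3782,  0.4502, -0.004 ]), 0.53)]
brush [(array([ 5.077e-01, -4.010e-01, -1.000e-04]), 0.58)]
hammer [(array([ 0.3794,  0.45
[... 245 characters left out ...]
       ,  0.       ,  0.       ]), 'eye': array([0.50338103, 0.02622408, 1.35569445]), 'rotation': array([[-0.01216928,  0.99889606, -0.04537157],
       [-0.99992538, -0.01210828,  0.00161904],
       [ 0.00106788,  0.04538789,  0.99896887]])}
tube_tip [(array([0.5826, 0.1445, 0.0458]), 0.58)]
stop_face [(array([0.5673, 0.0243, 0.045 ]), 0.73)]
knob_grip [(array([0.5661, 0.002 , 0.0837]), 0.65)]
jig [(array([0.5721, 0.0946, 0.0016]), 0.56)]
bench_block [(array([7.59e-01, 8.74e-02, 3.00e-04]), 0.67)]
dish [(array([ 0.7678, -0.0656,  0.0026]), 0.74)]
brush [(array([ 0.5049, -0.4034,  0.004 ]), 0.84)]
hammer [(array([0.3749, 0.4553, 0.0006]), 0.98), (array([0.5786, 0.1452, 0.0476]), 0.72)]
0.9
```

```bash
python3 - <<'E'
import cv2
a=cv2.imread('pics/top0.png'); 
cv2.imwrite('pics/top0c.png',cv2.resize(a[110:310,200:400],None,fx=3,fy=3,interpolation=cv2.INTER_CUBIC))
E
```

```text
(no output)
```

View pics/scene0.png

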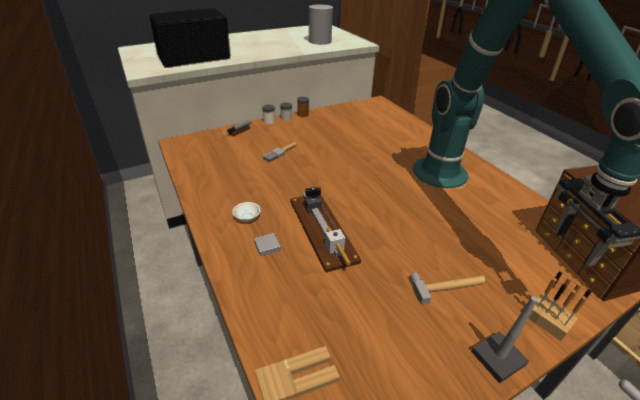

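View pics/top0.png

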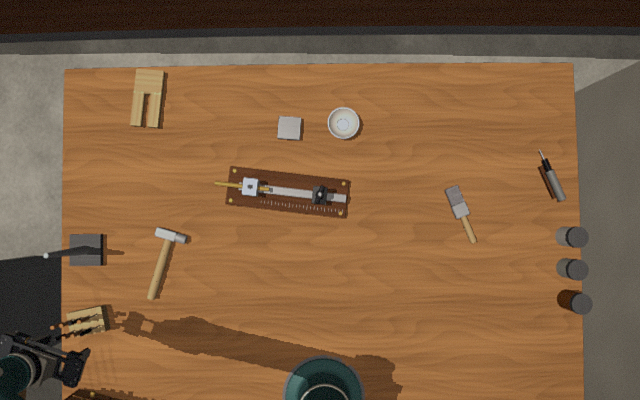

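The jig is in the middle, with the holder to the left (+y) at top pixel (250,187) and the stop and knob at (319,195). The dish at (343,123) and block at (290,128) are about 0.19 m away in +x.

View pics/top0c.png

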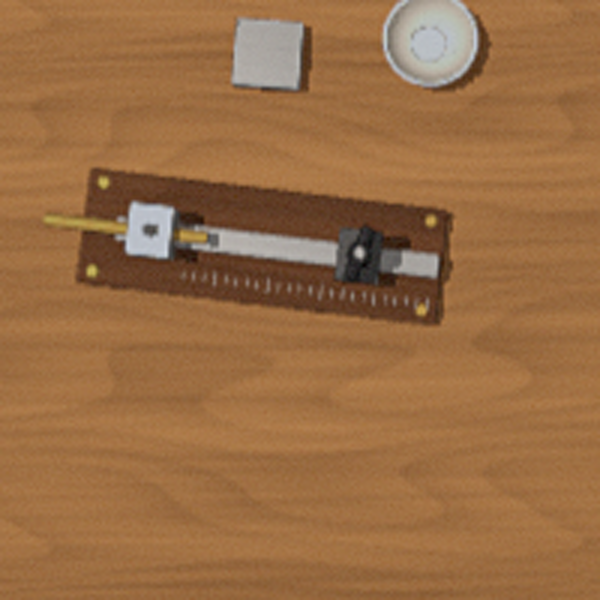

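```bash
cat > h.py <<'E'
import cv2, numpy as np
from station import viewer
def cloud(cam,d):
    i=viewer.camera_info(cam); h,w=d.shape
    u,v=np.meshgrid(np.arange(w),np.arange(h))
    n=cv2.undistortPoints(np.stack([u,v],-1).reshape(-1,1,2).astype(float),i['intrinsics'],i['dist_coeffs']).reshape(h,w,2)
    P=np.stack([n[...,0]*d,-n[...,1]*d,-d],-1)
    return P@i['rotation'].T+i['eye']
E
python3 - <<'E'
from h import *
for cam in ['top','scene']:
    d=np.load(f'pics/{cam}0d.npy'); P=cloud(cam,d); p=cv2.imread(f'pics/{cam}0.png').astype(int)
    ok=(d>0)&(abs(P[...,0]-.575)<.12)&(abs(P[...,1]-.08)<.25)
    z=P[...,2]
    def rep(n,m):
        m=m&ok; Q=P[m]
        if len(Q)<4: print(cam,n,len(Q));return
        (c,s,a)=cv2.minAreaRect(Q[:,:2].astype(np.float32)*1000)
        print(cam,n,len(Q),'mean',Q.mean(0).round(4),'rect',np.round(c,1),np.round(s,1),round(a,1),'z',np.percentile(Q[:,2],[10,50,90]).round(4))
    print('bench z',np.median(z[ok&(z<.008)]))
    rep('board',(z>.010)&(z<.024)); rep('rail',(z>.028)&(z<.036)&(P[...,1]<.14))
    rep('knob',(z>.088)&(z<.11)); rep('holder',(z>.06)&(z<.071)&(P[...,1]>.1))
    brass=(p[...,2]-p[...,0]>70)&(z>.038)&(z<.066)
    rep('tube',brass); rep('tubefront',brass&(P[...,1]<.165)); rep('tubeback',brass&(P[...,1]>.2))
    rep('stop',(z>.052)&(z<.066)&(P[...,1]<.07))
E
```

```text
bench z 7.96833270327868e-05
top board 3484 mean [0.5762 0.0964 0.0179] rect [601.3  93.3] [340.5 200. ] 83.0 z [0.0146 0.0179 0.0214]
top rail 380 mean [0.5698 0.0439 0.0321] rect [568.8  36.5] [209.3  20.1] 82.5 z [0.0291 0.0321 0.0349]
top knob 97 mean [0.5647 0.0063 0.0991] rect [565.    6.5] [16.6 48.5] 75.2 z [0.0948 0.0991 0.1028]
top holder 217 mean [0.5898 0.1946 0.0674] rect [590.7 203.6] [57.5 46.1] 84.6 z [0.0643 0.0677 0.0703]
top tube 144 mean [0.5951 0.2363 0.0532] rect [592.6 219.7] [149.9  11.8] 82.2 z [0.0492 0.053  0.057 ]
top tubefront 25 mean [0.5848 0.1554 0.0538] rect [585.2 155. ] [19.4  8.5] 89.0 z [0.0504 0.0534 0.0576]
top tubeback 113 mean [0.5978 0.2577 0.0531] rect [597.7 256.9] [74.7 11.8] 82.2 z [0.0492 0.0528 0.057 ]
top stop 151 mean [0.5645 0.0062 0.0599] rect [564.8   6.1] [39.7 48. ] 82.7 z [0.0568 0.0598 0.0629]
bench z 0.0005370408622458744
scene board 1760 mean [0.5897 0.1278 0.0183] rect [575.9  96.7] [343.3 111.7] 82.4 z [0.0161 0.0185 0.0206]
scene rail 193 mean [0.5739 0.0658 0.0324] rect [566.3  35.2] [205.   48.3] 90.0 z [0.0301 0.0324 0.0346]
scene knob 84 mean [0.5657 0.0092 0.0966] rect [565.6   8.8] [19.4 48.2] 67.3 z [0.0901 0.0973 0.1013]
scene holder 174 mean [0.5916 0.1986 0.0674] rect [590.1 195.7] [41.5 45.6] 83.3 z [0.0629 0.068  0.07  ]
scene tube 100 mean [0.5962 0.2461 0.053 ] rect [592.1 219.5] [152.3  10.7] 82.7 z [0.0505 0.0532 0.0551]
scene tubefront 12 mean [0.5831 0.1523 0.0538] rect [583.4 152.6] [17.1  7.5] 85.0 z [0.0523 0.0536 0.0555]
scene tubeback 88 mean [0.598  0.2588 0.0529] rect [596.6 254.6] [81.4 10.7] 82.7 z [0.0501 0.0532 0.055 ]
scene stop 125 mean [0.5681 0.0127 0.0596] rect [564.4   7.1] [44.2 48. ] 82.2 z [0.0553 0.0602 0.0628]
```

The overhead and oblique clouds agree. The jig's y axis points at 82.5°, and the tube end is at about (0.583, 0.145). The knob is at (0.565, 0.006), 96–99 mm high, at about 0.2 rad. The fingertips have to stay above the 77 mm disc, so I'll use TCP z ≈ 0.080. Before moving I'll check the IK over the whole turn.

```bash
cat >> h.py <<'E'
psi=np.radians(82.5-90); yj=np.array([-np.sin(psi),np.cos(psi),0]); xj=np.array([np.cos(psi),np.sin(psi),0])
tip=np.array([.5828,.1450,0]); knob=np.array([.565,.0065,0])
def frame(th,sg=1):
    "tool down, bar at knob angle th; sg selects the half turn"
    a=psi-th+sg*np.pi/2
    z=np.array([np.cos(a),np.sin(a),0]); y=np.array([0,0,-1.]); return np.column_stack([np.cross(y,z),y,z])
def ang(R):  # knob angle from tool frame, modulo half turn
    a=psi-np.arctan2(R[1,2],R[0,2])+np.pi/2
    return (a+np.pi/2)%np.pi-np.pi/2
E
python3 - <<'E'
from h import *
from station import solver
for sg in (1,-1):
    for p in (knob+[0,0,.2],knob+[0,0,.08],tip-.02*yj+[0,0,.08]):
        for th in (.2,.8,1.45):
            q=solver.inverse_kinematics(p,frame(th,sg)); print(sg,th,None if q is None else np.round(q,2))
E
```

```text
1 0.2 [-0.46  0.36  0.48  1.86 -0.2   0.98  1.35]
1 0.8 [-0.51  0.37  0.55  1.86 -0.23  0.98  0.78]
1 1.45 [-0.56  0.38  0.62  1.86 -0.26  0.99  0.16]
1 0.2 [-0.33  0.51  0.34  1.93 -0.24  0.74  1.38]
1 0.8 [-0.4   0.53  0.43  1.94 -0.31  0.74  0.84]
1 1.45 [-0.49  0.54  0.54  1.94 -0.39  0.76  0.27]
1 0.2 [-0.48  0.55  0.27  1.86 -0.2   0.76  1.14]
1 0.8 [-0.56  0.56  0.39  1.86 -0.29  0.77  0.62]
1 1.45 [-0.65  0.58  0.5   1.87 -0.38  0.79  0.05]
-1 0.2 [-0.99  0.71  1.35  1.88 -0.75  1.2  -1.27]
-1 0.8 [-0.99  0.71  1.35  1.88 -0.75  1.2  -1.87]
-1 1.45 [-0.99  0.71  1.35  1.88 -0.75  1.2  -2.52]
-1 0.2 [-0.86  0.79  1.11  1.96 -0.88  0.98 -1.21]
-1 0.8 [-0.94  0.99  1.34  1.97 -1.09  1.17 -1.65]
-1 1.45 [-0.94  0.99  1.34  1.97 -1.09  1.17 -2.3 ]
-1 0.2 [-1.11  1.03  1.34  1.9  -1.1   1.21 -1.27]
-1 0.8 [-1.11  1.03  1.34  1.9  -1.1   1.21 -1.87]
-1 1.45 [-0.14  0.55 -0.17  1.83  0.13  0.77  2.75]
```

```bash
python3 - <<'E'
from h import *
from station import env,effector
R=frame(.2)
env.reach(knob+[0,0,.2],R)
s=env.sense(); print(s['t'],s['ee_pos'],s['joint_positions'].round(3) if hasattr(s['joint_positions'],'round') else s['joint_positions'])
env.movel(knob+[0,0,.105],R)
s=env.sense(); print(s['t'],s['ee_pos'],s['wrist_force'])
p,d=viewer.read_camera('scene'); a=p[140:290,240:440,::-1]
cv2.imwrite('pics/s1.png',cv2.resize(a,None,fx=4,fy=4,interpolation=cv2.INTER_CUBIC))
E
```

```text
3.4167 [0.56507748 0.00765672 0.19990174] [-0.457  0.357  0.481  1.855 -0.197  0.976  1.35 ]
4.2 [0.56563399 0.00650606 0.10561593] [-0.42445611 -0.57012256  1.21202854]
```

View pics/s1.png

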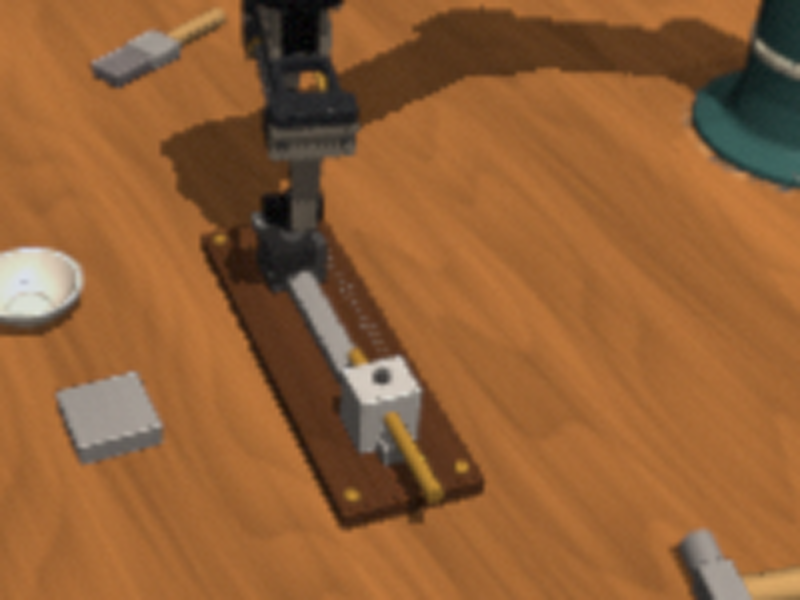

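The jaws straddle the wing bar (crop pixel (295,210)), with clear space around them. Next: descend, grip, and slide most of the way.

```bash
python3 - <<'E'
from h import *
from station import env,effector
R=frame(.2)
env.movel(knob+[0,0,.081],R,rate=.08)
def rep(n):
    s=env.sense(); print(n,round(s['t'],2),np.round(s['ee_pos'],4),'F',np.round(s['wrist_force'],1),'My',np.round(s['moment'],2),'w',round(s['gripper_width'],4),'ang',round(ang(np.array(s['tcp_rot'])),3)); return s
rep('down'); effector.grasp(30); s=rep('grasp')
goal=tip-.02*yj; goal[2]=s['ee_pos'][2]; p0=np.array(s['ee_pos'])
env.movel(goal-.010*yj,R,rate=.06); rep('slid')
for k in range(1,17):
    env.movel(goal+(-.010+.001*k)*yj,R,rate=.02)
    s=env.sense(); f=np.dot(s['wrist_force'],yj); print(k-10,round(f,1),round(float(np.dot(s['ee_pos']-goal,yj))*1000,2))
    if f<-12: break
rep('contact')
E
```

```text
down 4.7 [0.5646 0.0064 0.0804] F [0.4 0.5 0.5] My [0.03 0.01 0.  ] w 0.0915 ang 0.2
grasp 5.87 [0.5647 0.0062 0.081 ] F [-1.4 -0.6  1.2] My [-0.3   0.29 -0.08] w 0.0129 ang 0.2
slid 7.84 [0.579  0.1152 0.081 ] F [-0.1 -1.4 -1. ] My [-0.37 -0.14 -0.08] w 0.0129 ang 0.2
-9 -2.5 -9.18
-8 -3.0 -7.97
-7 -1.9 -6.85
-6 -1.5 -5.83
-5 -2.6 -4.82
-4 -2.0 -3.87
-3 -1.5 -2.84
-2 -1.5 -1.87
-1 -2.7 -1.21
0 -5.2 -1.16
1 -6.9 -1.1
2 -8.7 -1.06
3 -11.4 -1.0
4 -11.6 -0.99
5 -14.8 -0.94
contact 11.59 [0.5802 0.1242 0.081 ] F [ -1.6 -14.7   4.4] My [-3.27  0.18  0.04] w 0.0126 ang 0.203
```

The stop met the tube at −1.2 mm from the predicted point, and the force rose to 15 N with no further motion. Now I'll turn with joint 7 only, keeping the push on.

```bash
python3 - <<'E'
from h import *
from station import env,effector,solver
effector.grasp(50)
def rep(n):
    s=env.sense(); print(n,round(s['t'],2),'F',np.round(s['wrist_force'],1),'M',np.round(s['moment'],2),'ang',round(ang(np.array(s['tcp_rot'])),3),'y',round(float(np.dot(s['ee_pos']-tip+.02*yj,yj))*1000,2),'w',round(s['gripper_width'],4)); return s
s=rep('start'); goal=tip-.02*yj+.004*yj; goal[2]=s['ee_pos'][2]
q=np.array(solver.inverse_kinematics(goal,frame(.2))); print(np.round(q-s['joint_positions'],3))
for th in (.2,.5,.8,1.0,1.2,1.3,1.4,1.45):
    c=q.copy(); c[6]-=th-.2; env.goto_joints(c); s=rep(th)
    if abs(s['moment'][2])>1.5 or np.linalg.norm(s['wrist_force'])>40: print('stop');break
E
```

```text
start 11.81 F [ -1.2 -13.7   4.5] M [-3.24  0.16  0.05] ang 0.203 y -0.91 w 0.0126
[-0.001 -0.    -0.005 -0.001 -0.005 -0.002  0.001]
0.2 12.06 F [ -1.2 -11.8   3.5] M [-2.89  0.05 -0.05] ang 0.203 y -0.95 w 0.0127
0.5 12.45 F [  0.  -12.    3.4] M [-2.75  0.05 -0.1 ] ang 0.503 y -0.77 w 0.0128
0.8 12.84 F [ -0.7 -11.1   3.7] M [-2.71 -0.08 -0.07] ang 0.803 y -0.63 w 0.0121
1.0 13.15 F [  0.8 -11.8   1.4] M [-2.64 -0.12 -0.08] ang 1.003 y -0.48 w 0.0131
1.2 13.46 F [  0.2 -10.7   2.5] M [-2.72 -0.17 -0.11] ang 1.203 y -0.44 w 0.0127
1.3 13.71 F [  1.  -11.4   2.7] M [-2.65 -0.23 -0.06] ang 1.303 y -0.47 w 0.0128
1.4 13.96 F [  1.  -10.8   3.2] M [-2.64 -0.22 -0.08] ang 1.403 y -0.41 w 0.0127
1.45 14.21 F [  2.  -10.6   2.4] M [-2.73 -0.23 -0.03] ang 1.453 y -0.4 w 0.0124
```

The knob reached 1.45 with the stop still pressed against the tube. Next I'll relax the push, release, retreat upward and check.

```bash
python3 - <<'E'
from h import *
from station import env,effector,tip_of
s=env.sense(); p=np.array(s['ee_pos']); R=np.array(s['tcp_rot'])
env.movel(p,frame(1.45),rate=.05); print(env.sense()['wrist_force'])
effector.release(); env.pause(.2); s=env.sense(); print(s['t'],s['wrist_force'],s['gripper_width'])
env.movel(p+[0,0,.17],frame(1.45),rate=.12)
q=np.array(env.sense()['joint_positions']); q[0]+=.9; env.goto_joints(q)
for cam in ['top','scene']:
    im,d=viewer.read_camera(cam); P=cloud(cam,d); z=P[...,2]; b=im.astype(int)
    cv2.imwrite(f'pics/{cam}2.png',cv2.resize((im[140:240,200:380] if cam=='top' else im[160:290,260:400])[:,:,::-1],None,fx=4,fy=4,interpolation=cv2.INTER_CUBIC))
    near=(d>0)&(np.hypot(P[...,0]-.5802,P[...,1]-.124)<.05)
    for n,m in [('knob',(z>.088)&(z<.11)),('stop',(z>.052)&(z<.066)&(b[...,0]-b[...,2]<40)&((P-tip)@yj<.01))]:
        Q=P[near&m]
        if len(Q)>4:
            c,sz,a=cv2.minAreaRect(Q[:,:2].astype(np.float32)*1000); u=(Q-tip)@yj*1000
            v=(Q-tip)@xj*1000; pc=np.linalg.eigh(np.cov(Q[:,:2].T))[1][:,1]
            print(cam,n,len(Q),np.round(c,1),np.round(sz,1),round(a,1),'y rel tip',u.min().round(1),u.max().round(1),'knob ang',(psi-np.arctan2(pc[1],pc[0]))%np.pi)
    for n in ['stop_face','knob_grip','tube_tip','dish','bench_block','hammer','brush']:
        r=tip_of(cam,n)
        if r: print(n,np.round(r[0]['at'],4),round(r[0]['score'],2))
print(env.sense()['t'],env.sense()['ee_pos'])
E
```

```text
[ 2.99461295 -4.02120969  0.30419387]
15.8833 [-0.05930685  0.34600684 -0.29325968] 0.09174263635060746
top knob 101 [580.4 124.7] [49.9 15.9] 87.1 y rel tip -45.3 4.1 knob ang 1.4409697933807528
top stop 170 [580.9 129.4] [48.2 48.2] 83.7 y rel tip -40.2 8.3 knob ang 3.07806640751925
stop_face [0.5859 0.142  0.0456] 0.63
knob_grip [0.5797 0.1242 0.0804] 0.46
tube_tip [ 0.3749  0.4543 -0.0009] 0.74
dish [ 7.666e-01 -6.480e-02 -2.000e-04] 0.72
bench_block [7.609e-01 9.080e-02 4.000e-04] 0.9
hammer [ 0.3774  0.4544 -0.0031] 0.73
brush [ 0.5015 -0.4029  0.0019] 0.65
scene knob 81 [580.7 126.8] [49.5 18.9] 80.2 y rel tip -43.4 6.6 knob ang 1.4323116638073763
scene stop 130 [580.3 125.1] [44.  48.2] 78.5 y rel tip -42.8 2.1 knob ang 0.4276894099161277
stop_face [0.5826 0.1429 0.047 ] 0.9
dish [ 0.7652 -0.0674  0.0028] 0.87
bench_block [ 0.7632  0.089  -0.0015] 0.62
hammer [ 0.38    0.4519 -0.0032] 0.62
brush [ 0.5093 -0.3981 -0.0018] 0.7
20.125 [ 0.45834415 -0.37715992  0.25018025]
```

View pics/top2.png

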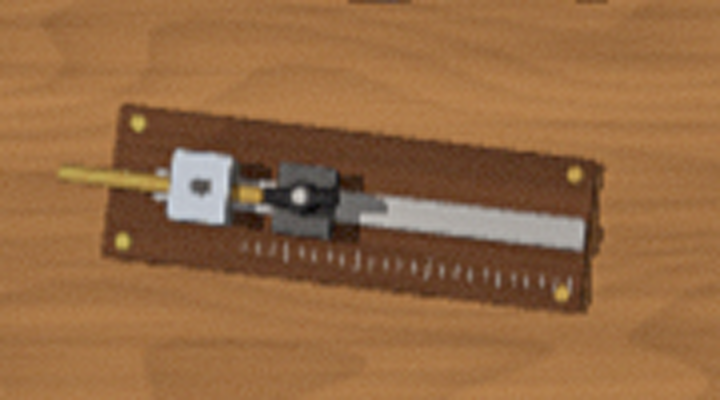

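View pics/scene2.png

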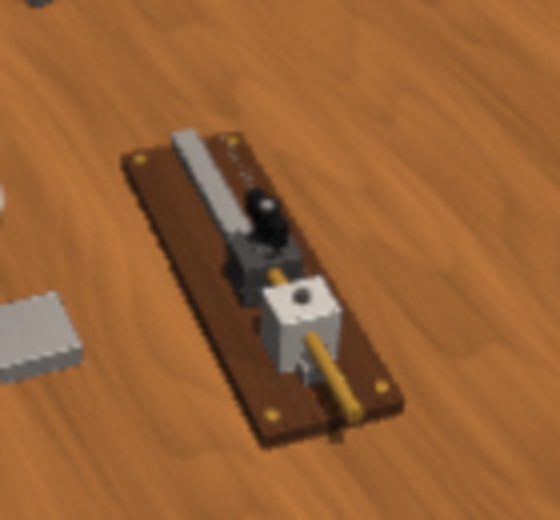

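The stop (top crop pixel (303,200)) sits against the tube end at about (262,195). The knob bar points along the rail at 1.43–1.44 rad and the bystanders haven't moved. Handing in.

```bash
python3 -c "
from station import workorder,env
print(env.sense()['joint_velocities']); print(workorder.finish_job())"
```

```text
[-9.41182509e-05  3.13405795e-04  5.86854054e-04 -9.13071891e-04
 -9.91983268e-04 -1.89210099e-03  2.76426513e-03]
the job is handed in; nothing more can be done
None
```

The stop is against the tube end, the wing knob is locked, and I handed the job in at about 20 s of the 42 s allowed. `finish_job` gives no verdict, so what follows rests on my own checks.

**What I did:** I gripped the wing knob and slid the stop along the rail with the knob at about 0.2 rad. Contact came about 1 mm from where I had predicted it. The force then rose from about 2 N to 15 N with almost no further motion. Holding 10–12 N against the tube, I turned the knob clockwise to 1.45 rad, eased off, let go and moved the arm well clear.

**Last checks:**
- **Knob angle:** 1.44 rad from the top camera and 1.43 rad from the scene camera.
- **Stop position:** the knob axis is at about (0.580, 0.125), which puts the stop's face at the tube end. Both pictures show them touching.
- **Bystanders:** all four are within the few-millimetre noise of the networks, so none appears to have moved.

**Checks that disagreed:**
- **Stop outline:** in both cameras it came out off its true 40 × 48 mm (about 48 × 48 mm from the top, 44 × 48 mm in the scene). In the top view it probably includes some of the tube. I relied on the knob centre and the contact force instead.
- **Tube tip:** in the last top picture the network reported it at the hammer's position, so I ignored that reading.

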